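# Take the coffee grinder three clicks finer

## Task

The espresso is running through too fast. With a light fingertip on its edge, no pinching, flick the grind thumbwheel on top of the coffee grinder exactly three clicks finer, that is with the top of the wheel going towards the bean hopper, and leave it sitting in that click with your hand clear. Do not pick up or shift the portafilter, tamper, milk jug or cup that stand round the grinder.

Things in the scene. Friction and masses are not known exactly. Their poses are not given: they have to be found in the camera images.
- wheel_top (a point): highest point of the grind thumbwheel's rim, mid-width, 214 mm above the counter: where the fingertip goes. Fixed to the grinder, does not turn with the wheel. x is level, from the grinder's front towards its bean hopper: the way the wheel's top moves for FINER; y along the axle; z up. A fingertip resting here with 5 to 15 N and moved along +x carries the rim with it without slipping
- wheel_axle (a point): centre of the wheel, 30 mm under wheel_top, same axes. Wheel black, 60 mm in diameter, 16 mm wide, level axle, grippy rim; its top 11 mm stands out of a 66 x 34 mm bezel and shows for 46 mm along x. White bars across the rim, one a setting and one click apart, long for coarse, short for fine, a low black rib half-way between; a white pointer on the bezel's +y side marks the bar now at the top
- wheel (a joint): turn of the thumbwheel, rad. 0 is the coarsest of 13 settings; grows towards finer, 0.349 (20 degrees, 10.5 mm at the rim) a click, to 4.19 (click 12), with stops just past both ends. Starts at rest in one of the clicks 0 to 5. A sprung ball holds each click (0.03 N m, 1 N at the rim, to leave it); when the finger lifts off, the wheel springs into the nearest click
- rim_mark (a point): a point of the wheel's rim, 30 mm from its axle, that turns with the wheel: at the top (at wheel_top) in setting 0; it goes towards the hopper and down as the wheel is set finer
- hopper_lid (a point): centre of the flat black lid of the bean hopper, 268 mm above the counter and 110 mm behind (+x of) wheel_top. Lid 100 mm across with a knob 20 mm across and 10 mm high in its middle; the amber hopper below is 96 mm across, so it begins 62 mm behind wheel_top. Fixed
- grinder: aluminium coffee grinder, 215 x 124 mm in plan, 278 mm high with the hopper, heavy, does not move. Flat deck of its head 200 mm high, reaching 50 mm in front of the wheel's middle and 62 mm to either side. Origin on the counter under its middle; x from its front (chute, portafilter fork) to its back (hopper); wheel at x = -60 mm, hopper at x = +50 mm
- portafilter_center (a point): loose steel portafilter with a black handle lying on the counter, 195 mm long, 30 mm high: a point 30 mm from the middle of its 70 mm basket towards the handle, 15 mm up; the handle points along its -x. To be left alone
- tamper_center (a point): loose coffee tamper, steel foot of 58 mm diameter and wooden knob, 81 mm high, standing on its foot; the point is half-way up. To be left alone
- jug_center (a point): loose steel milk jug, 84 mm in diameter, 100 mm high, with a handle on its +y side; the point is half-way up. To be left alone
- cup_center (a point): loose white cup, 66 mm in diameter, 58 mm high; the point is half-way up. To be left alone
Not all that is in view belongs to the job. What is shaped like the part that bears portafilter_center but orange is not meant.

How it is judged:
By the outcome, as a careful person would: the job done as asked, in the order asked, and still so for the second after the job is handed in, with the robot touching nothing.
It also fails if it takes over 45 s, if anything falls off the work surface, if the arm or the gripper's body presses on something with over 40 N, if the wrist force passes 120 N, or if a joint passes its speed limit or range.

## Robot

A 6-joint arm with a two-finger parallel gripper is mounted at the origin on the work surface. World frame = base frame: x ahead of the robot, y to its left, z up, the work surface at z = 0. Lengths are in m, angles in degrees, forces in N, time in s.
With the tool pointing down it reaches from about 0.325 to 0.85 m from the base axis. Payload 15.5 kg.
Tool frame: the origin (TCP) lies midway between the tips of the shut fingers; the grasp point (between the pads) lies 19 mm behind it; z points along the fingers, y is the line along which they close (so a half turn about z gives the same grasp; the last joint's range is limited). The gripper opens to 91 mm and grips with 3 to 60 N. Pads are 32 mm wide; open, the fingers measure 118 mm over their backs; the gripper's body (76 mm by 178 mm) begins 60 mm behind the grasp point.
Start: joints at [-75.544, 28.281, 77.091, -0, 74.628, -5.472], TCP at [0.213, -0.588, 0.214] pointing down, gripper open.
Joint ranges: [-166.48, 166.48], [-47.26, 123.95], [12.59, 153.08], [-70.14, 250.14], [6.76, 159.57], [-176.63, 176.63]. Speed limits (degrees/s): [108.29, 108.29, 147.25, 172.46, 172.46, 172.46].

## Interface

Orientations are given as a 3x3 rotation matrix whose columns are the frame's x, y, z axes.
In Python, from bench import ctrl gives the robot as it stands. The module is installed in compiled form; this text tells all that it offers. Calls block until the motion is done:
- ctrl.goto(position, orientation): joint-space move of the TCP to a pose.
- ctrl.move_l(position, vel=0.15, ori=None, contact_N=None): straight line of the TCP; ori=None keeps the orientation; vel is the mean speed in m/s. With contact_N (N) it stops when the force on the tool has changed by that much, and returns True; else False.
- ctrl.movej(angles): joint-space move.
- ctrl.command_gripper(opening): opening from 0.0 (shut) to 1.0 (fully open); the grip force is fixed at half the most; returns when the fingers have stopped.
- ctrl.sleep(seconds).
- ctrl.ik(position, orientation): joint angles nearest the present ones, or None.
- ctrl.read_camera(name): name is "side" or "top" or "wrist"; returns the picture (480x640x3 uint8, blue, green, red); there is no depth.
- ctrl.camera_params(name): a dict with "fx", "fy", "cx", "cy" (pixels), "pose" (4x4, takes a point from camera to world coordinates); the wrist camera has in their place "T_tool_cam" (4x4, takes a point from camera to tool coordinates, whose origin is the TCP and whose axes are the flange's). Camera axes: x right, y up, looking along -z (the intrinsics and any distortion apply to the point x, -y, -z); pixel columns grow to the right and rows downward; lengths in m; the calibration is good to about 2 mm. The wrist camera is an equidistant fisheye: a pixel r from the principal point sees the ray r / f radians off the axis. A picture is of the moment at which its call begins: read the wrist's pose just before it. camera_params takes no time and is no camera call.
A pose or a line that the arm cannot do raises ctrl.MotionError and nothing moves.
- ctrl.sign_off(): hands the job in; it is judged then, once.
Readings, each from a call of its own:
- ctrl.current_t(): time.
- ctrl.current_q(): joint angles.
- ctrl.current_dq(): joint speeds.
- ctrl.current_effort(): joint torques, N m.
- ctrl.current_tool_pos(): TCP position.
- ctrl.current_eef_rot(): TCP orientation.
- ctrl.current_contact_force(): force on the tool from outside, world axes, zero at the start.
- ctrl.current_wrist_torque(): the same for the moment, N m.
- ctrl.current_grip_width(): opening from 0.0 (shut) to 1.0 (fully open).
- ctrl.current_grasp_force(): force on a finger pad.
Only numpy, scipy, OpenCV 4.12 (cv2) and the standard library are available. Lean on these libraries where they do the work, as an engineer would, in place of code of your own. Each camera call takes 0.05 s, during which the arm holds its last target. There are 200 camera calls.

## Working session

There is one attempt and no reset: what is moved stays moved. The work goes in short steps, each a Python script; the robot and the scene stay as the last script left them, time stands still between calls to the robot, and variables do not carry over. Pictures are saved under pics/ and viewed, at most 10 in all, crops included, and the job is handed in when it is done.

```bash
mkdir -p pics
python3 - <<'E'
from bench import ctrl
import cv2,numpy as np
np.set_printoptions(precision=4,suppress=True)
for n in("side","top","wrist"):
    cv2.imwrite(f"pics/{n}0.png",ctrl.read_camera(n))
    print(n,ctrl.camera_params(n))
print(ctrl.current_t(),ctrl.current_eef_rot())
E
```

```text
side {'fx': 549.5571020204181, 'fy': 549.5571020204181, 'cx': 320.0214528224612, 'cy': 235.36087782446936, 'pose': array([[-0.8243,  0.2926, -0.4847,  0.0796],
       [-0.5661, -0.4087,  0.7159,  0.6828],
       [ 0.0113,  0.8645,  0.5025,  0.7166],
       [ 0.    ,  0.    ,  0.    ,  1.    ]])}
top {'fx': 568.7012626936823, 'fy': 568.7012626936823, 'cx': 326.4577751188738, 'cy': 239.99757220901097, 'pose': array([[-0.024 ,  0.9982, -0.0548,  0.5402],
       [-0.9997, -0.0234,  0.012 , -0.1076],
       [ 0.0107,  0.0551,  0.9984,  1.4143],
       [ 0.    ,  0.    ,  0.    ,  1.    ]])}
wrist {'fx': 371.64829954431775, 'fy': 371.64829954431775, 'cx': 316.65840979274225, 'cy': 239.76051226270877, 'T_tool_cam': array([[ 0.0004,  0.9665,  0.2569,  0.0717],
       [ 1.    , -0.0004,  0.0002,  0.0005],
       [ 0.0003,  0.2569, -0.9665, -0.1713],
       [ 0.    ,  0.    ,  0.    ,  1.    ]])}
0.15 [[ 0.9401  0.3409 -0.0002]
 [ 0.3409 -0.9401  0.0009]
 [ 0.0001 -0.0009 -1.    ]]
```

View pics/top0.png

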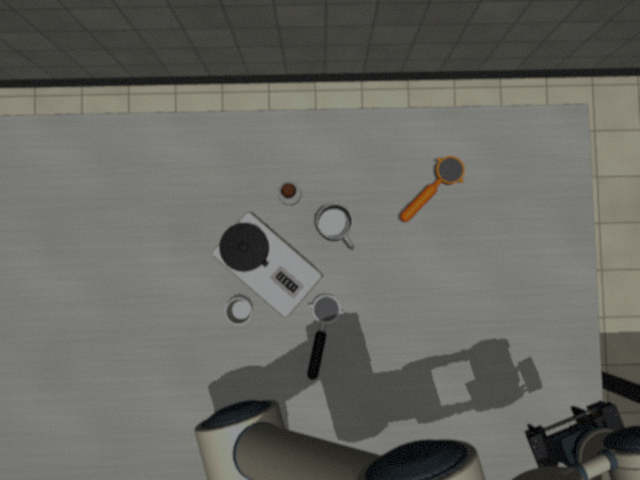

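View pics/side0.png

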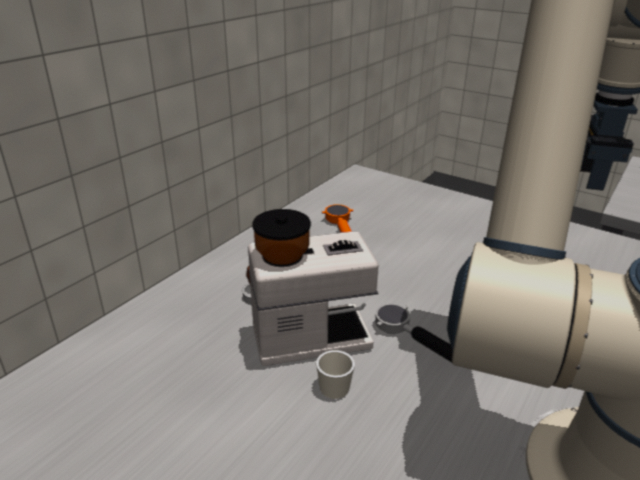

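Top view: the wheel is at (287,281), the lid at (244,247) and the steel portafilter's basket at (326,308). The orange decoy is at (450,170), the jug at (333,222), and the cup and tamper at (239,309) and (290,192). In the side view the wheel is at (343,246) and the lid at (281,222). Things that could be mistaken for the wheel are the lid knob at (244,247) and the lever at (265,263). By its white bars, the wheel is the item at (287,281).

```bash
cat > h.py <<'E'
from bench import ctrl
import cv2,numpy as np
np.set_printoptions(precision=4,suppress=True)
def ray(n,u,v):
    p=ctrl.camera_params(n);P=p["pose"]
    d=np.array([(u-p["cx"])/p["fx"],-(v-p["cy"])/p["fy"],-1])
    return P[:3,3],P[:3,:3]@d
def atz(n,u,v,z):
    o,d=ray(n,u,v); return o+d*(z-o[2])/d[2]
def wpose():
    T=np.eye(4);T[:3,:3]=ctrl.current_eef_rot();T[:3,3]=ctrl.current_tool_pos();return T@ctrl.camera_params("wrist")["T_tool_cam"]
def wproj(X,Tc):
    p=ctrl.camera_params("wrist");c=np.linalg.inv(Tc)@np.r_[X,1]
    x,y,z=c[0],-c[1],-c[2];r=np.hypot(x,y);t=np.arctan2(r,z)
    return np.array([p["cx"]+p["fx"]*t*x/r,p["cy"]+p["fy"]*t*y/r])
def watz(u,v,z,Tc):
    p=ctrl.camera_params("wrist");a=np.array([u-p["cx"],v-p["cy"]])/p["fx"];t=np.hypot(*a)
    s=np.sin(t)/t; d=Tc[:3,:3]@np.array([a[0]*s,-a[1]*s,-np.cos(t)]);o=Tc[:3,3]
    return o+d*(z-o[2])/d[2]
E
python3 - <<'E'
from h import *
w=atz("top",287,281,.211);l=atz("top",244,247,.27)
w2=atz("side",343,246,.208);l2=atz("side",281,217,.27)
print(w,w2,l,l2)
g=(l-w)[:2];print(np.linalg.norm(g),np.degrees(np.arctan2(g[1],g[0])))
I=cv2.imread("pics/top0.png")[225:325,205:335];J=cv2.imread("pics/side0.png")[205:275,245:385]
cv2.imwrite("pics/c0.png",np.vstack([cv2.resize(I,(390,300),interpolation=2),cv2.resize(J,(390,195),interpolation=2)]))
a=np.arctan2(g[1],g[0]);c,s=np.cos(a),np.sin(a)
for k in (0,90,180,270):
    b=a+np.radians(k);R=np.array([[np.cos(b),np.sin(b),0],[np.sin(b),-np.cos(b),0],[0,0,-1]])
    print(k,ctrl.ik([w[0],w[1],.25],R),ctrl.ik([w[0],w[1],.36],R))
E
```

```text
[ 0.5216 -0.0368  0.211 ] [ 0.5155 -0.0346  0.208 ] [0.5928 0.0447 0.27  ] [0.6002 0.0338 0.27  ]
0.10823843086535907 48.873013336343135
0 [-10.5852  17.9584  88.4462  -0.      73.5954  30.5418] [-10.5852  13.2938  77.7295  -0.      88.9767  30.5418]
90 [-10.5852  17.9584  88.4462  -0.      73.5954 -59.4582] [-10.5852  13.2938  77.7295  -0.      88.9767 -59.4582]
180 [ -10.5852   17.9584   88.4462   -0.       73.5954 -149.4582] [ -10.5852   13.2938   77.7295   -0.       88.9767 -149.4582]
270 [-10.5852  17.9584  88.4462  -0.      73.5954 120.5418] [-10.5852  13.2938  77.7295  -0.      88.9767 120.5418]
```

View pics/c0.png

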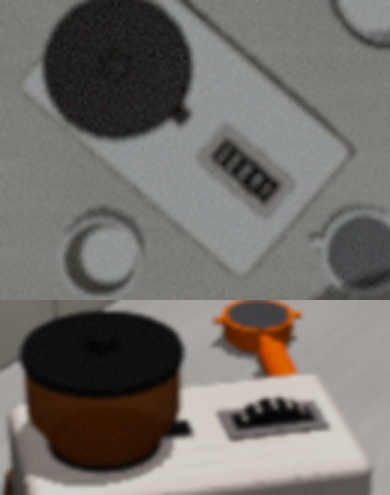

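The crop confirms it: the black wheel with white bars in the grey bezel, at (246,168) in the crop, with the lever between it and the hopper. I'll go above it and look closely with the wrist camera.

Run:
```python
from h import *
ctrl.command_gripper(0.0)
p=ctrl.current_tool_pos();ctrl.move_l([p[0],p[1],.36],vel=.25)
a=np.radians(48.9);ex=np.array([np.cos(a),np.sin(a),0])
R=np.array([[np.cos(a),np.sin(a),0],[np.sin(a),-np.cos(a),0],[0,0,-1]])
w=np.array([.519,-.036,0])
ctrl.goto(w-ex*.05+[0,0,.32],R)
ctrl.sleep(.3)
Tc=wpose();np.save("Tc1.npy",Tc);I=ctrl.read_camera("wrist");cv2.imwrite("pics/w1.png",I)
print(ctrl.current_t(),ctrl.current_tool_pos(),wproj(w+[0,0,.214],Tc),ctrl.current_contact_force())
u,v=wproj(w+[0,0,.214],Tc).astype(int)
C=I[max(v-75,0):v+75,u-75:u+75];cv2.imwrite("pics/w1c.png",np.hstack([cv2.resize(C,(450,450),interpolation=2),cv2.resize(I,(350,262)).copy().repeat(1,0) if 0 else cv2.copyMakeBorder(cv2.resize(I,(350,262)),0,188,0,0,0)]));print(u-75,v-75)
```

```text
4.6917 [ 0.4862 -0.0739  0.32  ] [316.2487 171.7347] [0.528  0.3952 0.1396]
241 96
```

View pics/w1c.png

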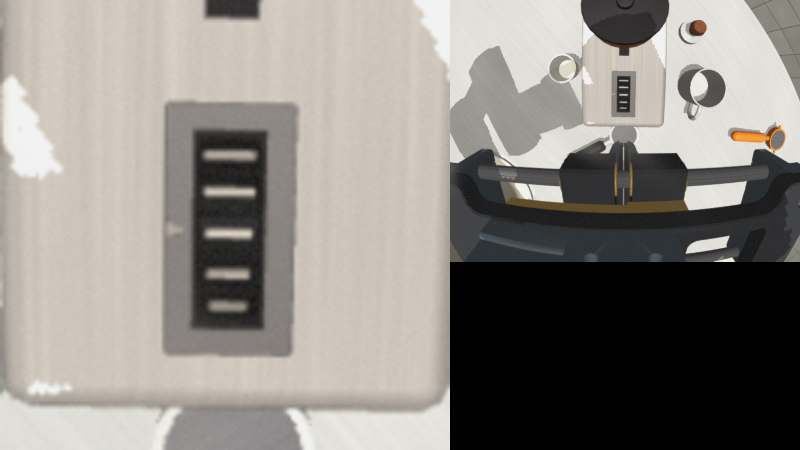

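The close-up shows five white bars running from (229,155) to (228,306) in the crop, longer towards the hopper. The pointer at (174,230) marks the middle bar at (228,233), which is now at the top. The bezel corners are at (165,102), (298,103), (291,355) and (164,353).

Run:
```python
from h import *
Tc=np.load("Tc1.npy")
f=lambda x,y,z:watz(241+x/3,96+y/3,z,Tc)
c=[f(x,y,.203) for x,y in((165,102),(298,103),(291,355),(164,353))]
m=np.mean(c,0);e=(c[0]+c[1]-c[2]-c[3])[:2]/2
print(m,np.linalg.norm(e),np.linalg.norm(c[0]-c[1]),np.degrees(np.arctan2(e[1],e[0])))
print("bar",f(228,233,.214))
b=[f(x,y,.2) for x,y in((8,30),(8,380),(448,30),(448,380))]
for i,j in((1,0),(3,2)): d=b[j]-b[i];print(np.degrees(np.arctan2(d[1],d[0])))
k=watz(625/350*640-450/350*640,3/262*480,.278,Tc);print("knob",k)
L=atz("top",244,247,.27)
for q in (k,L): d=q-m;print(np.hypot(*d[:2]),np.degrees(np.arctan2(d[1],d[0])))
```

```text
[ 0.5188 -0.0376  0.203 ] 0.06579633013243552 0.03395793426245876 48.00590467967009
bar [ 0.5185 -0.0375  0.214 ]
47.48617835375351
50.309066288293636
knob [0.5892 0.041  0.278 ]
0.10554247501136194 48.16525380307826
0.11065119996905944 48.073598068749966
```

```bash
cat >> h.py <<'E'
A=np.radians(48.1);EX=np.array([np.cos(A),np.sin(A),0]);W=np.array([.5187,-.0376,0])
R0=np.array([[np.cos(A),np.sin(A),0],[np.sin(A),-np.cos(A),0],[0,0,-1]])
def look(name):
    ctrl.move_l(W-EX*.05+[0,0,.32],vel=.2,ori=R0);ctrl.sleep(.2)
    Tc=wpose();I=ctrl.read_camera("wrist");u,v=wproj(W+[0,0,.214],Tc).astype(int)
    cv2.imwrite(name,cv2.resize(I[v-60:v+60,u-40:u+40],(320,480),interpolation=2))
def stroke(dx=.0105,F=6):
    s=W-EX*dx/2
    ctrl.move_l(s+[0,0,.222],vel=.15,ori=R0)
    ctrl.sleep(.2)
    hit=ctrl.move_l(s+[0,0,.209],vel=.008,contact_N=F)
    p=ctrl.current_tool_pos();print("hit",hit,p,ctrl.current_contact_force())
    if not hit: return
    ctrl.sleep(.1);p=ctrl.current_tool_pos();print(" press",p,ctrl.current_contact_force())
    ctrl.move_l(p+EX*dx/2,vel=.02);print(" mid",ctrl.current_contact_force())
    ctrl.move_l(p+EX*dx,vel=.02);print(" end",ctrl.current_tool_pos()-p,ctrl.current_contact_force())
    q=ctrl.current_tool_pos();ctrl.move_l([q[0],q[1],.23],vel=.05)
    print("t",ctrl.current_t(),ctrl.current_contact_force())
E
python3 - <<'E'
from h import *
stroke();look("pics/s1.png");print(ctrl.current_t())
E
```

```text
hit True [ 0.5153 -0.0414  0.2141] [-1.3018  0.5674  8.4264]
 press [ 0.5153 -0.0414  0.2141] [-1.6908  0.9777  8.5252]
 mid [-0.8834  1.8283  4.106 ]
 end [0.0072 0.0079 0.    ] [-1.3586  0.2498  5.541 ]
t 8.1833 [ 0.4874 -0.3483  0.345 ]
9.1083
```

View pics/s1.png

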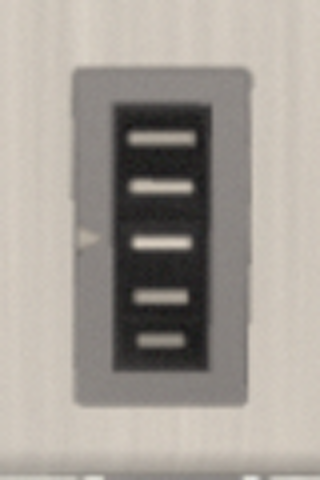

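The pointer at (90,238) marks a bar at (162,243), so the wheel is sitting in a click. All five bars look a little shorter than before. I'll measure their lengths against the first picture.

```bash
cat >> h.py <<'E'
def bars(C):  # C: 4x crop; lengths in mm along axle, via half-max width
    g=cv2.GaussianBlur(cv2.cvtColor(C,cv2.COLOR_BGR2GRAY),(5,5),0).astype(float)
    prof=g[:,150:170].mean(1);out=[]
    from scipy.signal import find_peaks
    for r in find_peaks(prof[105:370],distance=25,prominence=30)[0]+105:
        row=g[r-2:r+3].mean(0);h=(row[150:170].mean()+row[116:120].mean())/2;i=j=160
        while row[i]>h:i-=1
        while row[j]>h:j+=1
        i+=(h-row[i])/(row[i+1]-row[i]);j-=(h-row[j])/(row[j-1]-row[j])
        out.append((int(r),round(j-i,1)))
    return out
E
python3 - <<'E'
from h import *
I=cv2.imread("pics/w1.png");Tc=np.load("Tc1.npy");u,v=wproj(W+[0,0,.214],Tc).astype(int)
C=cv2.resize(I[v-60:v+60,u-40:u+40],(320,480),interpolation=2)
print(bars(C));print(bars(cv2.imread("pics/s1.png")))
E
```

```text
[(138, np.float64(68.5)), (188, np.float64(67.3)), (243, np.float64(62.4)), (298, np.float64(56.5)), (340, np.float64(49.3))]
[(137, np.float64(65.3)), (187, np.float64(62.0)), (243, np.float64(58.2)), (297, np.float64(52.5)), (340, np.float64(45.3))]
```

Every position is about 4 px shorter, which is exactly one click. Now the remaining two.

Run:
```python
from h import *
stroke();look("pics/s2.png");b=bars(cv2.imread("pics/s2.png"));print(b)
if len(b)==5 and 52<b[2][1]<56 :
    stroke();look("pics/s3.png");print(bars(cv2.imread("pics/s3.png")))
print(ctrl.current_t())
```

```text
hit True [ 0.5153 -0.0414  0.2141] [-1.1962  0.4586  8.8956]
 press [ 0.5153 -0.0415  0.2141] [-1.0529  1.4012  9.2004]
 mid [-0.1136  0.9236  5.1746]
 end [0.0071 0.0078 0.0001] [-0.6665  0.6774  5.2239]
t 12.6 [-0.3152 -0.1171 -0.4757]
[(138, np.float64(61.2)), (186, np.float64(57.5)), (243, np.float64(53.9)), (296, np.float64(47.0)), (340, np.float64(40.6))]
hit True [ 0.5153 -0.0414  0.2141] [-0.7806  1.3233  7.8466]
 press [ 0.5153 -0.0415  0.2141] [-1.2388  0.3222  9.6333]
 mid [-0.1691  1.8096  5.0162]
 end [0.0071 0.0078 0.0001] [-1.9002  0.546   6.0061]
t 17.0167 [ 0.6048  0.0264 -0.6404]
[(138, np.float64(56.5)), (187, np.float64(53.1)), (243, np.float64(47.9)), (297, np.float64(42.6)), (340, np.float64(36.6))]
17.9417
```

View pics/s3.png

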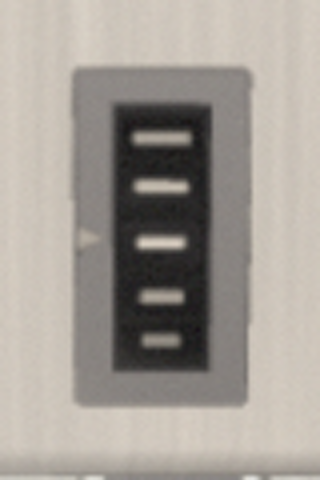

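```bash
python3 -c "
from h import *
print(ctrl.current_contact_force(),ctrl.current_tool_pos());print(ctrl.sign_off())"
```

```text
[-0.3449  0.2304 -0.7639] [ 0.4852 -0.0744  0.319 ]
the job is handed in; nothing more can be done
None
```

I turned the grind wheel three clicks finer with three light one-click strokes, checking the bars after each; it sits in its click (pointer on the middle bar) with the hand clear, and the job was handed in at about 18 s.

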